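# Nest the washed steel beakers

### The job

Put the three steel beakers away as one nest: fetch the medium beaker that lies on its side among the washed parts in the white crate and stand it upright inside the large beaker, then lift the small beaker by its blue handle and stand it inside the medium one. Leave the large beaker where it stands, set the others down into it without dropping or ramming them, keep the other washed parts in the crate and do not disturb the rest of the bench.

Things in the scene. Friction and masses are not known exactly. Their poses are not given: they have to be found in the camera images.
- large: Large beaker: open steel dish, 92 mm outside diameter, 56 mm high, wall 3 mm, floor 4 mm thick (inside diameter 86), 0.6 kg, standing upright and loose on the bench. Origin: centre of its underside; z points up out of its mouth.
- medium: Medium beaker: open steel cylinder, 58 mm diameter, 80 high, wall 3, floor 6 mm, 0.16 kg, loose. Starts lying in the crate, mouth away from the robot, 25 mm free on both sides. Origin: centre of the underside (closed end); z runs to the mouth (level at the start). Centre of mass 31 mm up; let go on its bottom edge leaning under 40 degrees, it rocks upright.
- small: Small beaker: open steel cylinder, 43 mm diameter, 52 high, wall 3, floor 4 mm, 0.1 kg, loose, upright on the bench, with a fixed blue arched handle: two uprights and a level round top bar 9 mm thick, 35 mm long, along the body's y, its centre 95 mm above the underside. Pinch the bar from above (fingers closing along the body's x). Origin: centre of the underside; z up.
- crate: White open crate, fixed, 310 (x) by 280 (y) by 55 mm high, wall and floor 5 mm thick. Origin: centre of its underside; z up.
- mat: Blue flat mat fixed to the bench, 170 (x) by 160 (y) by 3 mm, kept free: room for standing a beaker up and taking a new grip. Origin: centre of its underside.
- weight: Brass cylinder, 32 mm diameter, 40 mm high, in the crate. Origin: centre of underside.
- clamp: Black clamp block 36 by 30 by 30 mm with a metal screw, in the crate. Origin: centre of underside.
- jar: White jar with an orange cap, 38 mm diameter, 45 mm high, in the crate. Origin: centre of underside.
- knob: Black round knob, 36 mm diameter, 28 mm high, in the crate. Origin: centre of underside.
- collar: Green plastic ring, 36 mm diameter, 14 mm high, flat in the crate. Origin: centre of underside.
- bolt: Steel bolt standing on its head (28 mm diameter), 40 mm high, in the crate. Origin: centre of underside.
- rod_a: Steel rod, 12 mm diameter, 150 mm long, lying in the crate near its +y wall. Origin: under its middle.
- rod_b: Steel rod, 12 mm diameter, 150 mm long, lying in the crate near its -y wall. Origin: under its middle.
- glass_cup: Glass cup, 68 mm diameter, 85 mm high, on the bench. Origin: centre of underside.
- sprayer: Red spray bottle with white head, 90 mm diameter, 185 mm high, on the bench. Origin: centre of underside.
- phone: Black phone, 150 by 72 by 9 mm, on the bench. Origin: centre of underside.

How it is judged:
On the way, in this order (a step that is already met when the one before it is completed fails the run):
1. the medium beaker stands upright on the floor of the large one (horizontal distance between medium and large below 0.018 m and z of medium in the frame of large below 0.01 m and angle between medium's own z axis and vertical below 0.12 rad), for 0.3 s.
2. the small beaker stands upright on the floor of the medium one, inside the large one (all of step 1 and horizontal distance between small and medium below 0.01 m and z of small in the frame of medium below 0.012 m and angle between small's own z axis and vertical below 0.12 rad), for 0.3 s.
At the end, for the whole second after the job is handed in: Medium beaker on the large one's floor (within 18 mm sideways, origin under 10 mm above its underside), small one on the medium one's (10 mm sideways, under 12 mm), both upright within 7 degrees; large one upright on the bench within 30 mm of its start; all at rest (all of step 2 and angle between large's own z axis and vertical below 0.06 rad and height (world z) of large below 0.006 m and distance of large from where it was at the start of the episode below 0.03 m and linear speed of each of large, medium, small below 0.02 m/s); the robot touches nothing.
It fails at once if a washed part other than the beaker comes out of the crate (rises above its rim) (z of any of weight, clamp, jar, knob, rod_a, rod_b, collar, bolt in the frame of crate above 0.07 m).
It fails at once if the glass cup, spray bottle or phone is moved by more than 20 mm (distance of any of glass_cup, sprayer, phone from where it was at the start of the episode above 0.02 m).
It fails at once if a beaker is dropped into another (it moves faster than 0.5 m/s inside it) ((horizontal distance between medium and large below 0.025 m and z of medium in the frame of large below 0.055 m and linear speed of medium above 0.5 m/s) or (horizontal distance between small and medium below 0.025 m and z of small in the frame of medium below 0.055 m and linear speed of small above 0.5 m/s) or (horizontal distance between small and large below 0.025 m and z of small in the frame of large below 0.055 m and linear speed of small above 0.5 m/s)).
It fails at once if a beaker is rammed into another (more than 50 N between them) (contact force between any of medium, small and large above 50 N or contact force between small and medium above 50 N).
It fails at once if the large beaker is pushed away or tipped (distance of large from where it was at the start of the episode above 0.04 m or angle between large's own z axis and vertical above 0.5 rad).
It also fails if it takes over 67 s, if anything falls off the work surface, if the arm or the gripper's body presses on something with over 40 N, if the wrist force passes 120 N, or if a joint passes its speed limit or range.

### The arm

A 6-joint arm with a two-finger parallel gripper is mounted at the origin on the work surface. World frame = base frame: x ahead of the robot, y to its left, z up, the work surface at z = 0. Lengths are in m, angles in rad, forces in N, time in s.
With the tool pointing down it reaches from about 0.35 to 0.775 m from the base axis. Payload 5.5 kg.
Tool frame: the origin (TCP) lies between the finger pads; the fingertips stand 22 mm ahead of it and the grasp point (between the pads) lies 3 mm ahead of it; z points along the fingers, y is the line along which they close (so a half turn about z gives the same grasp; the last joint's range is limited). The gripper opens to 85 mm and grips with 20 to 120 N. Pads are 22 mm wide; open, the fingers measure 114 mm over their backs; the gripper's body (76 mm by 85 mm) begins 54 mm behind the grasp point. The pads swing forward as they close: fully open they stand 13 mm farther back than shut.
Start: joints at [1.109, 0.313, 0.046, 1.304, 0, 1.431], TCP at [0.182, 0.546, 0.231] pointing down, gripper open.
Joint ranges: [-2.76, 2.76], [-0.86, 1.69], [-1.03, 1.26], [-2.2, 2.34], [-1.47, 1.5], [-3.14, 3.14]. Speed limits (rad/s): [2.57, 2.57, 3.14, 3.14, 3.14, 3.14].

### API

Orientations are given as a unit quaternion [w, x, y, z].
In Python, from workcell import env gives the robot as it stands.
- The arm moves only by the tool nudge_tcp, called after "Emit:" as a command line: name --argument value ..., lists and objects as JSON in quotes. Schema: {"type":"object","properties":{"motion":{"type":"array","items":{"type":"object","properties":{"tx":{"type":"number"},"ty":{"type":"number"},"tz":{"type":"number"},"drx":{"type":"number"},"dry":{"type":"number"},"drz":{"type":"number"}},"additionalProperties":false},"minItems":1,"maxItems":8},"jaw":{"type":"number"},"force":{"type":"number"},"only":{"type":"string"},"quiet":{"type":"boolean"},"lines":{"type":"string"}},"required":["motion"],"additionalProperties":false}. motion is a list of rows, 1 to 8 of them, each an object with the fields tx, ty, tz (the shift in m), drx, dry, drz (a rotation vector in rad); a field left out counts as zero; each row is the pose to reach, as a shift and turn from the pose commanded when the call began, along the tool's axes at that moment; what a row does not reach only later rows make up. A row lasts 1/8 s, in which the tool goes at most 0.0625 m and 0.188 rad, less where a joint would pass 70% of its speed; a pose out of reach is approached as far as the arm can. jaw is the finger opening in m, set as the call begins (left out keeps the last). The fingers move at their own pace and stop on an object; force is the grip in N (left out, the last holds). Time passes only in rows, so rows that do not move let the fingers close. The tool returns the time, the measured TCP pose, the force, the opening and the grip force at its end. only (a regular expression) keeps the lines of the reply that match it, lines (a string "A,B") keeps lines A to B, and quiet returns only ok. Input that does not fit is refused with a message, and nothing moves.
- env.get_state(): the state, without advancing time (a new reading comes with each control period).
- env.read_camera(name): name is "scene" or "top" or "wrist"; returns a dict with "image" (384x512x3 uint8, red, green, blue), "K" (3x3 intrinsics, pixels), "R" (3x3) and "t" (3): a world point X has camera coordinates R X + t. Camera axes: x right, y down, z forward; pixel columns grow to the right and rows downward; lengths in m; the calibration is good to about 2 mm. A picture is of the moment at which its call begins. There is no depth.
- env.hand_in(): hands the job in; it is judged then, once.
The state is a dict: "clock": time; "joint_pos": joint angles; "qvel": joint speeds; "tau": joint torques, N m; "tcp_pos": TCP position; "orientation": TCP orientation; "wrist_force": force on the tool from outside, world axes, zero at the start; "ft_torque": the same for the moment, N m; "finger_gap": finger opening in m; "grip_force": force on a finger pad.
Only numpy, scipy, OpenCV 4.12 (cv2) and the standard library are available. Lean on these libraries where they do the work, as an engineer would, in place of code of your own. Each camera call takes 0.05 s, during which the arm holds its last target. There are 200 camera calls.

## Working session

There is one attempt and no reset: what is moved stays moved. The work goes in short steps, Python scripts to look and compute and a tool call to move; the robot and the scene stay as the last step left them, time stands still between calls to the robot, and variables do not carry over. Pictures are saved under pics/ and viewed, at most 10 in all, crops included, and the job is handed in when it is done.

```bash
ls; mkdir -p pics; python3 - <<'E'
from workcell import env
import cv2
s=env.get_state()
for k in('clock','joint_pos','tcp_pos','orientation','finger_gap'):print(k,s[k])
for n in('top','scene'):
    d=env.read_camera(n);cv2.imwrite(f'pics/{n}0.png',cv2.cvtColor(d['image'],cv2.COLOR_RGB2BGR))
    print(n,d['K'].tolist(),d['R'].round(4).tolist(),d['t'].round(4).tolist())
E
```

```text
pics
workcell.py
clock 0.0
joint_pos [ 1.10944218e+00  3.13981897e-01  4.49910547e-02  1.30357604e+00
 -1.23756864e-05  1.43118885e+00]
tcp_pos [0.18162274 0.54503967 0.23002432]
orientation [-2.56112920e-04  1.60180256e-01  9.87087383e-01 -8.47441897e-04]
finger_gap 0.08528242543239185
top [[489.85094188615244, 0.0, 255.6214241295801], [0.0, 489.85094188615244, 190.15546478609397], [0.0, 0.0, 1.0]] [[0.0085, -0.9999, 0.0089], [-0.9985, -0.009, -0.0535], [0.0536, -0.0084, -0.9985]] [-0.0542, 0.6065, 1.8736]
scene [[374.53087075433666, 0.0, 256.5293065873126], [0.0, 374.53087075433666, 190.71791617503678], [0.0, 0.0, 1.0]] [[0.7131, 0.701, 0.0109], [0.4536, -0.4495, -0.7696], [-0.5346, 0.5537, -0.6385]] [-0.3774, -0.2358, 1.674]
```

View pics/top0.png

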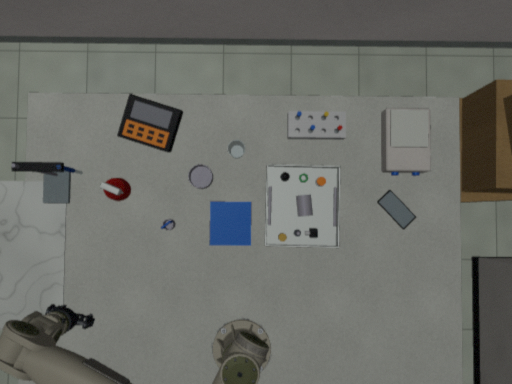

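View pics/scene0.png

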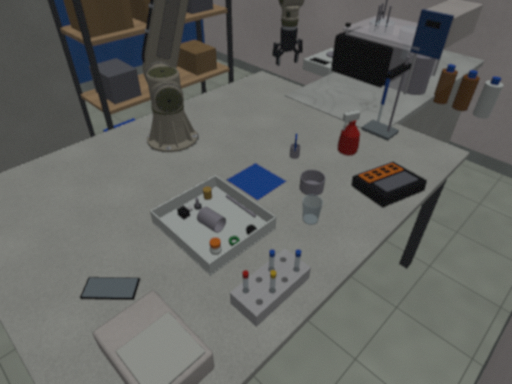

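The top view shows the crate near (303,206), medium lying at (304,205), mat (231,223), large (201,177), small (168,225), glass (237,149), sprayer (117,189). The scene view agrees. I'll enlarge the top crop to measure.

```bash
cat > h.py <<'E'
import numpy as np, cv2
from workcell import env
from scipy.spatial.transform import Rotation as Ro
def ray(d,u,v,z):
    """world point at height z seen at pixel (u,v)"""
    q=d['R'].T@np.linalg.inv(d['K'])@[u,v,1]; c=-d['R'].T@d['t']
    return c+q*(z-c[2])/q[2]
def proj(d,X):
    p=d['K']@(d['R']@np.asarray(X,float)+d['t']); return p[:2]/p[2]
def tool():
    s=env.get_state(); q=np.asarray(s['orientation']); return np.asarray(s['tcp_pos']),Ro.from_quat(q[[1,2,3,0]]),s
def rel(p,R):
    """shift and rotvec in tool axes to reach world pose p,R"""
    p0,R0,_=tool(); return (R0.inv().apply(np.asarray(p)-p0)).round(4),(R0.inv()*R).as_rotvec().round(4)
def save(img,n): cv2.imwrite('pics/'+n,cv2.cvtColor(img,cv2.COLOR_RGB2BGR))
E
python3 - <<'E'
from h import *
d=env.read_camera('top');im=d['image']
save(cv2.resize(im[130:256,150:346],None,fx=4,fy=4,interpolation=cv2.INTER_CUBIC),'crop1.png')
for n,(u,v,z) in dict(large=(201,177,.056),mid=(304,205,.034),small=(168,225,.09),mat=(231,223,.003),crate=(303,206,.05),glass=(237,149,.085),spr=(117,189,.1)).items(): print(n,ray(d,u,v,z).round(3))
E
```

```text
large [0.653 0.158 0.056]
mid [ 0.551 -0.234  0.034]
small [0.471 0.274 0.09 ]
mat [0.479 0.045 0.003]
crate [ 0.547 -0.228  0.05 ]
glass [0.756 0.023 0.085]
spr [0.602 0.462 0.1  ]
```

View pics/crop1.png

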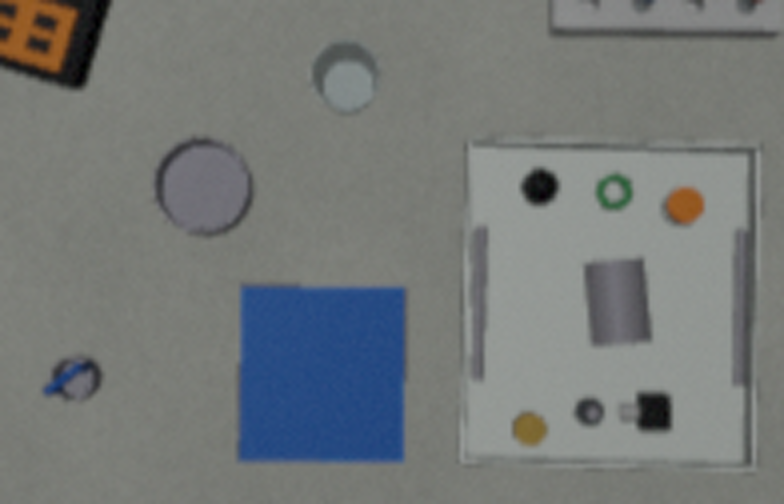

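Zoomed crop: medium corners at (585,264), (642,259), (651,341), (593,346). Large centre is (204,187), small's bar runs about (45,392)–(92,366), and the mat spans (238..406, 287..461).

```bash
python3 - <<'E'
from h import *
d=env.read_camera('top')
c=lambda u,v,z: ray(d,150+(u+.5)/4-.5,130+(v+.5)/4-.5,z)
A=[c(*p,.034) for p in((585,264),(642,259),(651,341),(593,346))]
print(np.round(A,3)); m=(A[0]+A[1])/2; b=(A[2]+A[3])/2
print('mouth',m.round(3),'bot',b.round(3),'len',np.linalg.norm(m-b).round(3),'wid',np.linalg.norm(A[0]-A[1]).round(3),'yaw',np.arctan2(*(m-b)[1::-1]).round(3))
for n,p in dict(large=(204,187,.056),smallbar1=(45,392,.095),smallbar2=(92,366,.095),smallrim=(78,379,.052),mat1=(240,287,.003),mat2=(404,461,.003),crate1=(466,143,.055),crate2=(753,468,.055)).items(): print(n,c(*p).round(3))
a=(m-b)/np.linalg.norm(m-b); yaw=np.arctan2(a[1],a[0])
R=Ro.from_euler('z',yaw)*Ro.from_matrix(np.diag([-1,1,-1]))  # tool x along -axis, y across, z down
p=b+a*.045; p[2]=.25
print(p.round(3),rel(p,R))
E
```

```text
[[ 0.586 -0.203  0.034]
 [ 0.592 -0.257  0.034]
 [ 0.513 -0.266  0.034]
 [ 0.508 -0.211  0.034]]
mouth [ 0.589 -0.23   0.034] bot [ 0.511 -0.238  0.034] len 0.079 wid 0.055 yaw 0.107
large [0.655 0.16  0.056]
smallbar1 [0.462 0.299 0.095]
smallbar2 [0.486 0.256 0.095]
smallrim [0.473 0.276 0.052]
mat1 [0.562 0.129 0.003]
mat2 [ 0.396 -0.031  0.003]
crate1 [ 0.699 -0.088  0.055]
crate2 [ 0.395 -0.36   0.055]
[ 0.556 -0.234  0.25 ] (array([-0.601 , -0.6207, -0.0191]), array([-1.000e-03, -4.000e-04, -4.285e-01]))
```

Emit:
nudge_tcp --motion '[{"tx":-0.3,"ty":-0.31,"tz":-0.02,"drz":-0.43},{"tx":-0.3,"ty":-0.31,"tz":-0.02,"drz":-0.43},{"tx":-0.3,"ty":-0.31,"tz":-0.02,"drz":-0.43},{"tx":-0.3,"ty":-0.31,"tz":-0.02,"drz":-0.43},{"tx":-0.3,"ty":-0.31,"tz":-0.02,"drz":-0.43},{"tx":-0.3,"ty":-0.31,"tz":-0.02,"drz":-0.43},{"tx":-0.3,"ty":-0.31,"tz":-0.02,"drz":-0.43},{"tx":-0.3,"ty":-0.31,"tz":-0.02,"drz":-0.43}]' --jaw 0.085 --force 40

```text
clock: 1.2
tcp_pos: [0.3704, 0.1528, 0.2511]
orientation: [0.001, -0.05, 0.999, -0.0]
wrist_force: [-0.7, 0.9, 0.6]
finger_gap: 0.0852
grip_force: 0.0
```

```bash
python3 - <<'E'
from h import *
R=Ro.from_euler('z',.107)*Ro.from_matrix(np.diag([-1,1,-1]))
print(rel([.556,-.234,.25],R))
E
```

```text
(array([-0.1465, -0.4032,  0.0014]), array([-0.0005,  0.001 , -0.0079]))
```

Emit:
nudge_tcp --motion '[{"tx":-0.145,"ty":-0.4},{"tx":-0.145,"ty":-0.4},{"tx":-0.145,"ty":-0.4},{"tx":-0.145,"ty":-0.4},{"tx":-0.145,"ty":-0.4},{"tx":-0.145,"ty":-0.4},{"tx":-0.145,"ty":-0.4},{"tx":-0.145,"ty":-0.4}]'

```text
clock: 2.2
tcp_pos: [0.5571, -0.2273, 0.249]
orientation: [-0.001, -0.053, 0.999, 0.0]
wrist_force: [-0.7, 1.1, -0.4]
finger_gap: 0.0846
grip_force: 0.0
```

```bash
python3 - <<'E'
from h import *
R=Ro.from_euler('z',.107)*Ro.from_matrix(np.diag([-1,1,-1]))
print(rel([.556,-.234,.25],R),tool()[2]['joint_pos'].round(3))
d=env.read_camera('wrist');save(d['image'],'w1.png')
print((-d['R'].T@d['t']).round(3),[proj(d,x).round(0) for x in ([.511,-.238,.034],[.589,-.23,.034],[.556,-.234,.034])])
E
```

```text
(array([ 0.0018, -0.0066, -0.001 ]), array([ 0.0009, -0.0011, -0.0009])) [-0.521  0.364  0.162  1.37   0.    -0.627]
[ 0.475 -0.237  0.391] [array([249., 125.]), array([249., 192.]), array([248., 165.])]
```

View pics/w1.png

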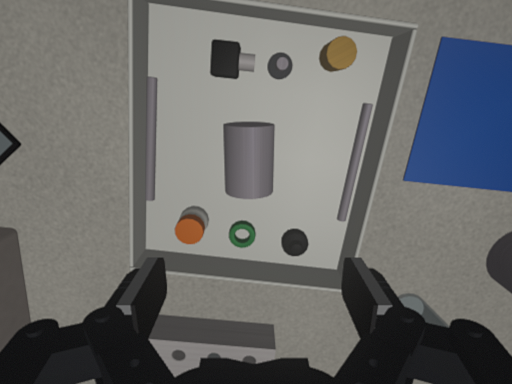

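The wrist view shows the medium beaker centred at (249,160), with its edges at columns 224–274 and the closed end at row 124. That agrees with the projected estimate, so I'll descend and grip.

Emit:
nudge_tcp --motion '[{"tx":0.002,"ty":-0.0065,"tz":0.06},{"tx":0.002,"ty":-0.0065,"tz":0.12},{"tx":0.002,"ty":-0.0065,"tz":0.17},{"tx":0.002,"ty":-0.0065,"tz":0.2},{"tx":0.002,"ty":-0.0065,"tz":0.212},{"tx":0.002,"ty":-0.0065,"tz":0.212}]'

```text
clock: 3.0
tcp_pos: [0.5544, -0.2307, 0.039]
orientation: [-0.0, -0.055, 0.998, 0.0]
wrist_force: [0.1, 1.1, 0.6]
finger_gap: 0.085
grip_force: 0.0
```

Emit:
nudge_tcp --motion '[{},{},{},{},{}]' --jaw 0.04 --force 50

```text
clock: 3.62
tcp_pos: [0.5557, -0.2327, 0.0411]
orientation: [0.002, -0.054, 0.999, -0.001]
wrist_force: [-0.3, 0.7, 6.3]
finger_gap: 0.049
grip_force: 49.2
```

```bash
python3 - <<'E'
from h import *
d=env.read_camera('wrist');e=env.read_camera('scene')
save(np.hstack([cv2.resize(d['image'][:,100:420],(400,480)),cv2.resize(e['image'][150:280,140:290],(400,347),interpolation=cv2.INTER_CUBIC)[:480] if 0 else cv2.resize(e['image'][130:282,140:267],(400,480),interpolation=cv2.INTER_CUBIC)]),'w2.png')
p,R,s=tool();print(p,s['wrist_force'],s['finger_gap'],s['grip_force'])
E
```

```text
[ 0.55567393 -0.23272687  0.04113922] [-0.91055632  0.83798734  6.86653462] 0.049043133479986206 49.21686003450304
```

View pics/w2.png

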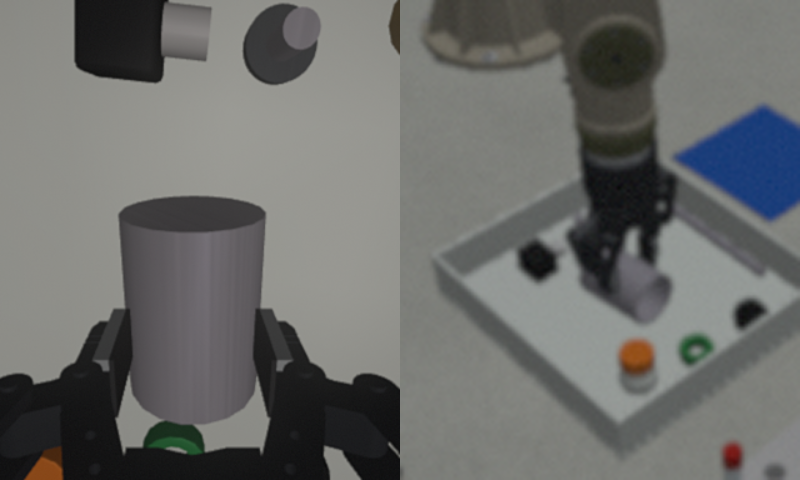

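The left half shows the fingers beside the beaker, gripping a bit high: the gap reads 49 mm, less than the 58 mm diameter. The right half shows it still lying straight. I'll open, go 9 mm deeper and grip again.

Emit:
nudge_tcp --motion '[{},{},{},{"ty":-0.001,"tz":0.01},{"ty":-0.001,"tz":0.01}]' --jaw 0.085

```text
clock: 4.35
tcp_pos: [0.5537, -0.2327, 0.0275]
orientation: [-0.001, -0.054, 0.999, 0.001]
wrist_force: [0.3, 0.2, 0.3]
finger_gap: 0.0851
grip_force: 0.0
```

Emit:
nudge_tcp --motion '[{},{},{},{},{}]' --jaw 0.04 --force 50

```text
clock: 4.97
tcp_pos: [0.5548, -0.2332, 0.0295]
orientation: [0.0, -0.054, 0.999, -0.0]
wrist_force: [-1.0, -0.5, 5.7]
finger_gap: 0.0558
grip_force: 51.5
```

Emit:
nudge_tcp --motion '[{"tz":-0.01},{"tz":-0.02},{"tz":-0.03},{"tz":-0.03}]'

```text
clock: 5.48
tcp_pos: [0.5555, -0.2336, 0.0601]
orientation: [0.001, -0.054, 0.999, -0.001]
wrist_force: [0.2, -0.2, -2.0]
finger_gap: 0.0557
grip_force: 50.3
```

```bash
python3 - <<'E'
from h import *
d=env.read_camera('wrist')
save(cv2.resize(d['image'][140:,130:390],None,fx=2,fy=2),'w3.png')
p,R,s=tool();print(p,s['wrist_force'],s['finger_gap'],s['grip_force'])
E
```

```text
[ 0.55505843 -0.23336834  0.05949975] [-0.16017846 -0.05101329 -1.85118814] 0.05572852859955453 50.29977553796925
```

View pics/w3.png

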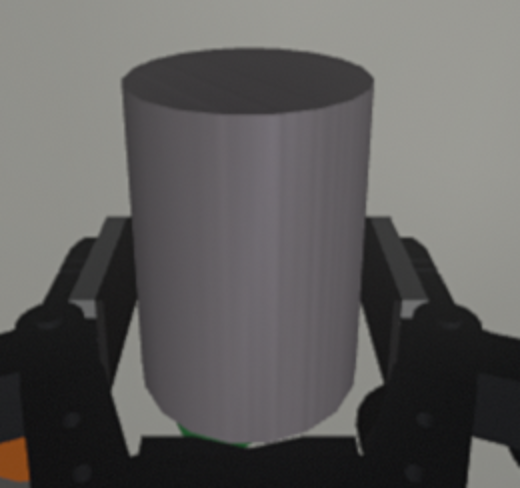

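It is lifted and held level: the force of about -1.9 N matches the beaker's weight. Next I'll carry it over the mat and tilt the tool.

Emit:
nudge_tcp --motion '[{"tz":-0.06},{"tz":-0.12},{"ty":0.05,"tz":-0.14},{"tx":0.005,"ty":0.11,"tz":-0.14},{"tx":0.01,"ty":0.17,"tz":-0.14},{"tx":0.015,"ty":0.23,"tz":-0.14},{"tx":0.025,"ty":0.287,"tz":-0.14},{"tx":0.025,"ty":0.287,"tz":-0.14}]' --force 80

```text
clock: 6.52
tcp_pos: [0.4968, 0.053, 0.1987]
orientation: [-0.001, -0.057, 0.998, 0.0]
wrist_force: [-0.2, -0.6, -1.7]
finger_gap: 0.0543
grip_force: 80.1
```

Emit:
nudge_tcp --motion '[{"dry":-0.17},{"dry":-0.34},{"dry":-0.51},{"dry":-0.68},{"dry":-0.85},{"dry":-1.02},{"dry":-1.15},{"dry":-1.15}]'

```text
clock: 7.52
tcp_pos: [0.5543, 0.041, 0.2948]
orientation: [0.503, -0.049, 0.862, 0.032]
wrist_force: [-0.5, -0.2, -2.1]
finger_gap: 0.0545
grip_force: 81.7
```

```bash
python3 - <<'E'
from h import *
p,R,s=tool();print(p.round(3),R.as_matrix()[:,2].round(3),s['joint_pos'].round(3))
E
```

```text
[0.554 0.041 0.295] [ 0.865  0.104 -0.492] [-0.242 -0.397 -1.026 -0.086  0.314 -0.178]
```

The arm hit the joint 3 limit: tilting needs a larger radius. I'll use the free bench beyond the mat, around (0.62, 0.01).

```bash
cat >> h.py <<'E'
def tilt(yaw,ph): return Ro.from_euler('z',yaw)*Ro.from_matrix(np.diag([-1,1,-1]))*Ro.from_rotvec([0,-ph,0])
E
python3 - <<'E'
from h import *
print(rel([.64,.01,.22],tilt(.016,1.22)))
E
```

```text
(array([ 0.0248, -0.0412,  0.1076]), array([ 0.094 , -0.1633,  0.0377]))
```

Emit:
nudge_tcp --motion '[{"tx":0.005,"ty":-0.01,"tz":0.03,"drx":0.03,"dry":-0.05,"drz":0.01},{"tx":0.01,"ty":-0.02,"tz":0.06,"drx":0.06,"dry":-0.1,"drz":0.025},{"tx":0.02,"ty":-0.03,"tz":0.09,"drx":0.09,"dry":-0.16,"drz":0.04},{"tx":0.025,"ty":-0.04,"tz":0.107,"drx":0.09,"dry":-0.16,"drz":0.04},{"tx":0.025,"ty":-0.04,"tz":0.107,"drx":0.09,"dry":-0.16,"drz":0.04}]'

```text
clock: 8.15
tcp_pos: [0.6781, 0.0117, 0.2418]
orientation: [0.547, -0.008, 0.837, 0.009]
wrist_force: [-0.2, 1.2, -1.9]
finger_gap: 0.0546
grip_force: 81.8
```

```bash
python3 - <<'E'
from h import *
p,R,s=tool();print(p.round(3),R.as_matrix()[:,2].round(3),s['joint_pos'].round(3))
print(rel([.64,.01,.22],tilt(.016,1.22)),rel([.622,.01,.1],tilt(.016,1.22)))
E
```

```text
[0.678 0.012 0.242] [ 0.916  0.023 -0.401] [-0.188  0.039 -1.028 -0.645  0.195 -0.08 ]
(array([ 0.0352, -0.001 , -0.0262]), array([ 0.0085, -0.0616, -0.0036])) (array([ 0.1524, -0.0014,  0.0054]), array([ 0.0085, -0.0616, -0.0036]))
```

```bash
cat > kin.py <<'E'
import numpy as np
from scipy.optimize import least_squares
from scipy.spatial.transform import Rotation as Ro
D=[([1.10944,.31398,.04499,1.30358,0,1.43119],[.18162,.54504,.23002]),([-.521,.364,.162,1.37,0,-.627],[.5571,-.2273,.249]),
([-.242,-.397,-1.026,-.086,.314,-.178],[.5543,.041,.2948]),([-.188,.039,-1.028,-.645,.195,-.08],[.6781,.0117,.2418])]
def fk(q,P,sg=1):
    h,L1,L2,e,L4,L5=P
    Y=lambda a:Ro.from_rotvec([0,a,0]); Z=lambda a:Ro.from_rotvec([0,0,a])
    R=Z(q[0]); p=np.array([0,0,h])
    R=R*Y(q[1]); p=p+R.apply([0,0,L1])
    R=R*Y(-q[2]); p=p+R.apply([L2,0,e])
    R=R*Y(q[3]); p=p+R.apply([L4,0,0])
    R=R*Z(sg*q[4]); p=p+R.apply([L5,0,0])
    return p,R.as_matrix()[:,0]
def fit(sg,D=D):
    f=lambda P:np.concatenate([fk(q,P,sg)[0]-x for q,x in D]+[1e-3*(np.array(P)-[.3,.4,.4,0,.1,.3])])
    return least_squares(f,[.3,.4,.4,0,.1,.3])
E
python3 - <<'E'
from kin import *
for sg in(1,-1):
    r=fit(sg);print(sg,r.x.round(3),r.fun[:12].round(3),[fk(q,r.x,sg)[1].round(3) for q,_ in D[2:]])
E
```

```text
1 [ 0.247  0.504  0.415  0.057 -0.159  0.601] [ 0.072 -0.035 -0.002 -0.04  -0.07  -0.001  0.003  0.013  0.006 -0.005
 -0.021 -0.003] [array([ 0.865,  0.105, -0.491]), array([ 0.915,  0.023, -0.402])]
-1 [ 0.19   0.565  0.394  0.051  1.037 -0.6  ] [ 0.071 -0.037  0.004 -0.04  -0.07   0.003  0.004  0.012 -0.016 -0.002
 -0.022  0.009] [array([ 0.717, -0.495, -0.491]), array([ 0.843, -0.358, -0.402])]
```

```bash
sed -i 's/h,L1,L2,e,L4,L5=P/h,L1,L2,e,L4,L5,d=P/; s/apply(\[L2,0,e\])/apply([L2,d,e])/; s/0,.1,.3\]/0,.1,.3,.08]/g' kin.py
cat >> kin.py <<'E'
lo=np.array([-2.76,-.86,-1.03,-2.2,-1.47]);hi=np.array([2.76,1.69,1.26,2.34,1.5])
P=fit(1).x
def ik(p,t):
    f=lambda q:np.concatenate([fk(q,P)[0]-p,.3*(fk(q,P)[1]-t)])
    return min((least_squares(f,np.clip(g,lo+.01,hi-.01),bounds=(lo,hi)) for g in ([0,.3,-.5,0,0],[0,1,-.5,-1.5,0],[0,1.2,-.9,-1.8,.0])),key=lambda r:r.cost)
E
python3 - <<'E'
from kin import *
r=fit(1);print(r.x.round(3),abs(r.fun[:12]).max().round(4))
for ph in(.85,1.0,1.1,1.22,1.4):
  for x in(.48,.52,.56,.6,.64,.68):
    k=ik([x,.01,.05],[np.sin(ph),0,-np.cos(ph)]);print(ph,x,'%.3f'%k.cost**.5,k.x.round(2),k.active_mask[2])
E
```

```text
[0.233 0.519 0.409 0.055 0.142 0.3   0.08 ] 0.0004
0.85 0.48 0.058 [-0.23 -0.04 -1.03 -0.03  0.16] -1
0.85 0.52 0.046 [-0.21  0.05 -1.03 -0.17  0.14] -1
0.85 0.56 0.032 [-0.19  0.13 -1.03 -0.31  0.13] -1
0.85 0.6 0.017 [-0.18  0.22 -1.03 -0.45  0.13] -1
0.85 0.64 0.002 [-0.17  0.3  -1.03 -0.59  0.13] -1
0.85 0.68 0.000 [-0.15  0.35 -0.95 -0.57  0.12] 0
1.0 0.48 0.084 [-0.26 -0.04 -1.03 -0.07  0.2 ] -1
1.0 0.52 0.072 [-0.22  0.06 -1.03 -0.22  0.17] -1
1.0 0.56 0.058 [-0.2   0.15 -1.03 -0.38  0.15] -1
1.0 0.6 0.043 [-0.18  0.25 -1.03 -0.54  0.14] -1
1.0 0.64 0.027 [-0.17  0.34 -1.03 -0.7   0.14] -1
1.0 0.68 0.009 [-0.16  0.44 -1.03 -0.86  0.13] -1
1.1 0.48 0.101 [-0.29 -0.04 -1.03 -0.09  0.25] -1
1.1 0.52 0.089 [-0.23  0.07 -1.03 -0.26  0.2 ] -1
1.1 0.56 0.075 [-0.2   0.17 -1.03 -0.43  0.17] -1
1.1 0.6 0.060 [-0.18  0.28 -1.03 -0.6   0.15] -1
1.1 0.64 0.043 [-0.17  0.38 -1.03 -0.78  0.14] -1
1.1 0.68 0.024 [-0.16  0.49 -1.03 -0.97  0.14] -1
1.22 0.48 0.122 [-0.41 -0.02 -1.03 -0.1   0.42] -1
1.22 0.52 0.109 [-0.27  0.08 -1.03 -0.3   0.26] -1
1.22 0.56 0.095 [-0.21  0.2  -1.03 -0.49  0.2 ] -1
1.22 0.6 0.080 [-0.18  0.32 -1.03 -0.7   0.16] -1
1.22 0.64 0.061 [-0.16  0.46 -1.03 -0.92  0.14] -1
1.22 0.68 0.040 [-0.15  0.6  -1.03 -1.16  0.14] -1
1.4 0.48 0.088 [-1.54  1.69 -1.03  0.94  1.5 ] -1
1.4 0.52 0.112 [-1.53  1.69 -1.03  0.95  1.5 ] -1
1.4 0.56 0.112 [ 0.07  1.28 -1.03 -2.2  -0.28] -1
1.4 0.6 0.087 [-0.12  1.26 -1.03 -2.2   0.07] -1
1.4 0.64 0.062 [-0.15  1.25 -1.03 -2.2   0.14] -1
1.4 0.68 0.040 [-0.16  1.24 -1.03 -2.2   0.16] -1
```

The fitted arm model is good to 0.4 mm. Forward tilt is limited by joint 3, but tilting sideways with joint 5 should work, so I'll check that.

```bash
cat >> kin.py <<'E'
def wrist(q):  # points: j4 axis, j5 axis
    Q=P.copy();Q[5]=0;b=fk(q,Q)[0];Q[4]=0;return fk(q,Q)[0].round(3),b.round(3)
E
python3 - <<'E'
from kin import *
for s in(1,-1):
 for ph in(1.0,1.2,1.3,1.4):
  for x,y in((.48,.06),(.52,.08),(.56,.03)):
    k=ik([x,y,.053],[0,s*np.sin(ph),-np.cos(ph)]);print(s,ph,x,'%.3f'%k.cost**.5,k.x.round(2),*wrist(k.x))
E
```

```text
1 1.0 0.48 0.000 [-0.54  0.68 -0.3   1.26  0.81] [ 0.556 -0.237  0.326] [ 0.48  -0.192  0.215]
1 1.0 0.52 0.000 [-0.47  0.71 -0.23  1.24  0.85] [ 0.593 -0.209  0.331] [ 0.52  -0.172  0.215]
1 1.0 0.56 0.000 [-0.51  0.79 -0.05  1.38  0.82] [ 0.635 -0.264  0.328] [ 0.56  -0.222  0.215]
1 1.2 0.48 0.000 [-0.58  0.85 -0.21  1.46  0.89] [ 0.577 -0.283  0.244] [ 0.48  -0.219  0.162]
1 1.2 0.52 0.000 [-0.51  0.87 -0.14  1.46  0.95] [ 0.617 -0.253  0.25 ] [ 0.52  -0.199  0.162]
1 1.2 0.56 0.000 [-0.55  0.96  0.05  1.6   0.92] [ 0.657 -0.309  0.246] [ 0.56  -0.249  0.162]
1 1.3 0.48 0.000 [-0.6   0.94 -0.16  1.57  0.92] [ 0.585 -0.3    0.196] [ 0.48  -0.229  0.133]
1 1.3 0.52 0.000 [-0.53  0.96 -0.08  1.59  0.99] [ 0.627 -0.271  0.202] [ 0.52  -0.209  0.133]
1 1.3 0.56 0.000 [-0.56  1.04  0.11  1.73  0.95] [ 0.666 -0.326  0.199] [ 0.56  -0.259  0.133]
1 1.4 0.48 0.000 [-0.61  1.04 -0.11  1.7   0.94] [ 0.592 -0.313  0.145] [ 0.48  -0.235  0.104]
1 1.4 0.52 0.000 [-0.54  1.06 -0.03  1.73  1.01] [ 0.636 -0.284  0.149] [ 0.52  -0.215  0.104]
1 1.4 0.56 0.000 [-0.57  1.14  0.17  1.87  0.98] [ 0.67
[... 419 characters left out ...]
 0.48  0.97  0.1   1.58 -0.98] [0.616 0.409 0.253] [0.52  0.359 0.162]
-1 1.2 0.56 0.000 [ 0.38  0.95  0.09  1.48 -1.05] [0.651 0.345 0.264] [0.56  0.309 0.162]
-1 1.3 0.48 0.000 [ 0.49  1.    0.02  1.63 -1.01] [0.588 0.407 0.205] [0.48  0.349 0.133]
-1 1.3 0.52 0.000 [ 0.49  1.06  0.17  1.72 -1.02] [0.628 0.426 0.205] [0.52  0.369 0.133]
-1 1.3 0.56 0.000 [ 0.39  1.04  0.17  1.64 -1.1 ] [0.666 0.363 0.216] [0.56  0.319 0.133]
-1 1.4 0.48 0.000 [ 0.5   1.1   0.08  1.78 -1.04] [0.597 0.42  0.152] [0.48  0.355 0.104]
-1 1.4 0.52 0.000 [ 0.5   1.16  0.25  1.88 -1.04] [0.637 0.439 0.152] [0.52  0.375 0.104]
-1 1.4 0.56 0.000 [ 0.4   1.15  0.25  1.83 -1.14] [0.679 0.376 0.161] [0.56  0.325 0.104]
```

```bash
python3 - <<'E'
from h import *
a=rel([.52,.03,.24],tilt(1.57,0));print(a,np.linalg.norm(a[1]))
E
```

```text
(array([ 0.065 ,  0.0218, -0.1437]), array([-0.8832,  0.913 , -1.3602])) 1.8611166755472373
```

Emit:
nudge_tcp --motion '[{"tx":0.01,"tz":-0.02,"drx":-0.088,"dry":0.091,"drz":-0.136},{"tx":0.015,"ty":0.005,"tz":-0.035,"drx":-0.177,"dry":0.183,"drz":-0.272},{"tx":0.02,"ty":0.007,"tz":-0.05,"drx":-0.265,"dry":0.274,"drz":-0.408},{"tx":0.03,"ty":0.01,"tz":-0.065,"drx":-0.353,"dry":0.365,"drz":-0.544},{"tx":0.035,"ty":0.01,"tz":-0.08,"drx":-0.442,"dry":0.457,"drz":-0.68},{"tx":0.04,"ty":0.015,"tz":-0.095,"drx":-0.53,"dry":0.548,"drz":-0.816},{"tx":0.05,"ty":0.02,"tz":-0.11,"drx":-0.618,"dry":0.639,"drz":-0.952},{"tx":0.055,"ty":0.02,"tz":-0.125,"drx":-0.707,"dry":0.73,"drz":-1.088}]'

```text
clock: 9.15
tcp_pos: [0.5403, 0.0288, 0.2467]
orientation: [0.127, -0.602, 0.789, -0.001]
wrist_force: [-0.2, -0.3, -1.5]
finger_gap: 0.0546
grip_force: 81.6
```

```bash
python3 - <<'E'
from h import *
a=rel([.48,.03,.24],tilt(1.57,0.4));print(a,np.linalg.norm(a[1]));p,R,s=tool();print(R.as_matrix()[:,2].round(3),s['joint_pos'].round(3))
E
```

```text
(array([ 0.0149,  0.0586, -0.0055]), array([-0.2314, -0.2169, -0.2239])) 0.3882303182390577
[ 0.202  0.152 -0.968] [-0.202  0.083 -0.232  1.085  0.19  -1.489]
```

```bash
python3 - <<'E'
from h import *
a=rel([.48,.07,.13],tilt(1.57,1.22));print(a,np.linalg.norm(a[1]))
E
```

```text
(array([-0.0011,  0.0866,  0.107 ]), array([-0.3148, -1.0295, -0.1181])) 1.0830128808098267
```

Emit:
nudge_tcp --motion '[{"ty":0.015,"drx":-0.05,"dry":-0.17,"drz":-0.02},{"ty":0.03,"drx":-0.105,"dry":-0.343,"drz":-0.04},{"ty":0.045,"tz":0.02,"drx":-0.157,"dry":-0.51,"drz":-0.06},{"ty":0.06,"tz":0.04,"drx":-0.21,"dry":-0.686,"drz":-0.08},{"ty":0.075,"tz":0.07,"drx":-0.262,"dry":-0.858,"drz":-0.1},{"ty":0.087,"tz":0.09,"drx":-0.315,"dry":-1.03,"drz":-0.118},{"ty":0.087,"tz":0.107,"drx":-0.315,"dry":-1.03,"drz":-0.118},{"ty":0.087,"tz":0.107,"drx":-0.315,"dry":-1.03,"drz":-0.118}]'

```text
clock: 10.15
tcp_pos: [0.4818, 0.0701, 0.1285]
orientation: [0.407, -0.579, 0.58, 0.404]
wrist_force: [0.4, -0.1, -1.1]
finger_gap: 0.054
grip_force: 81.9
```

```bash
python3 - <<'E'
from h import *
print(rel([.48,.07,.062],tilt(1.57,1.22)))
p,R,s=tool();print(R.as_matrix()[:,2].round(3),s['joint_pos'].round(3))
d=env.read_camera('scene');save(cv2.resize(d['image'][90:260,140:340],None,fx=3,fy=3,interpolation=cv2.INTER_CUBIC),'s2.png')
E
```

```text
(array([0.0625, 0.0019, 0.0227]), array([-0.0048,  0.0006,  0.001 ]))
[ 0.006  0.939 -0.343] [-0.569  0.748 -0.207  1.587  0.918 -2.647]
```

View pics/s2.png

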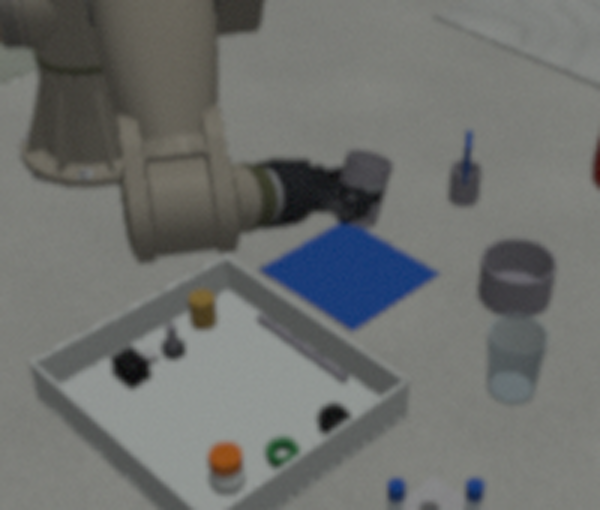

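The beaker is held near upright above the mat (crop (365,185)), and the other parts are still in the crate. I'll lower it, going slowly at the end.

Emit:
nudge_tcp --motion '[{"tx":0.03,"ty":0.002,"tz":0.011},{"tx":0.05,"ty":0.002,"tz":0.018},{"tx":0.0625,"ty":0.002,"tz":0.0227},{"tx":0.0625,"ty":0.002,"tz":0.0227}]'

```text
clock: 10.7
tcp_pos: [0.4797, 0.0701, 0.0627]
orientation: [0.408, -0.578, 0.58, 0.404]
wrist_force: [0.1, 0.5, -1.1]
finger_gap: 0.0543
grip_force: 81.9
```

Emit:
nudge_tcp --motion '[{"tx":0.003,"tz":0.001},{"tx":0.0045,"tz":0.0016},{"tx":0.0045,"tz":0.0016}]'

```text
clock: 11.08
tcp_pos: [0.4794, 0.07, 0.057]
orientation: [0.408, -0.577, 0.58, 0.405]
wrist_force: [-0.2, -0.0, -2.4]
finger_gap: 0.0544
grip_force: 81.9
```

Emit:
nudge_tcp --motion '[{"tx":0.002,"tz":0.0007},{"tx":0.004,"tz":0.0014},{"tx":0.004,"tz":0.0014}]'

```text
clock: 11.45
tcp_pos: [0.4795, 0.0701, 0.0539]
orientation: [0.408, -0.577, 0.58, 0.405]
wrist_force: [-1.2, -2.6, 5.7]
finger_gap: 0.0541
grip_force: 83.3
```

Emit:
nudge_tcp --motion '[{"tx":0.002,"tz":0.0007},{"tx":0.003,"tz":0.001},{"tx":0.003,"tz":0.001}]'

```text
clock: 11.82
tcp_pos: [0.4797, 0.0701, 0.0535]
orientation: [0.409, -0.575, 0.581, 0.406]
wrist_force: [-2.8, -5.7, 22.7]
finger_gap: 0.0542
grip_force: 86.1
```

Contact came at the predicted height. I'll relieve the preload, release, then back off along the fingers.

Emit:
nudge_tcp --motion '[{"tx":-0.003,"tz":-0.001},{"tx":-0.003,"tz":-0.001}]'

```text
clock: 12.08
tcp_pos: [0.4795, 0.07, 0.0538]
orientation: [0.408, -0.577, 0.58, 0.405]
wrist_force: [-1.4, -2.4, 8.2]
finger_gap: 0.0544
grip_force: 83.6
```

Emit:
nudge_tcp --motion '[{},{},{"tz":-0.003},{"tz":-0.008},{"tz":-0.014},{"tz":-0.02},{"tz":-0.025},{"tz":-0.03}]' --jaw 0.085 --force 40

```text
clock: 13.08
tcp_pos: [0.4793, 0.0414, 0.0631]
orientation: [0.408, -0.578, 0.58, 0.405]
wrist_force: [-0.4, 0.1, 0.6]
finger_gap: 0.0853
grip_force: 0.0
```

Emit:
nudge_tcp --motion '[{"tz":-0.01},{"tz":-0.03},{"tz":-0.06},{"tz":-0.1},{"tz":-0.13},{"tz":-0.13}]'

```text
clock: 13.82
tcp_pos: [0.4791, -0.0831, 0.1074]
orientation: [0.408, -0.577, 0.581, 0.403]
wrist_force: [0.6, 0.5, -0.6]
finger_gap: 0.0852
grip_force: 0.0
```

```bash
python3 - <<'E'
from h import *
d=env.read_camera('top');save(cv2.resize(d['image'][130:256,150:346],None,fx=4,fy=4,interpolation=cv2.INTER_CUBIC),'t3.png')
d=env.read_camera('scene');save(cv2.resize(d['image'][90:260,140:340],None,fx=3,fy=3,interpolation=cv2.INTER_CUBIC),'s3.png')
E
```

```text
(no output)
```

View pics/t3.png

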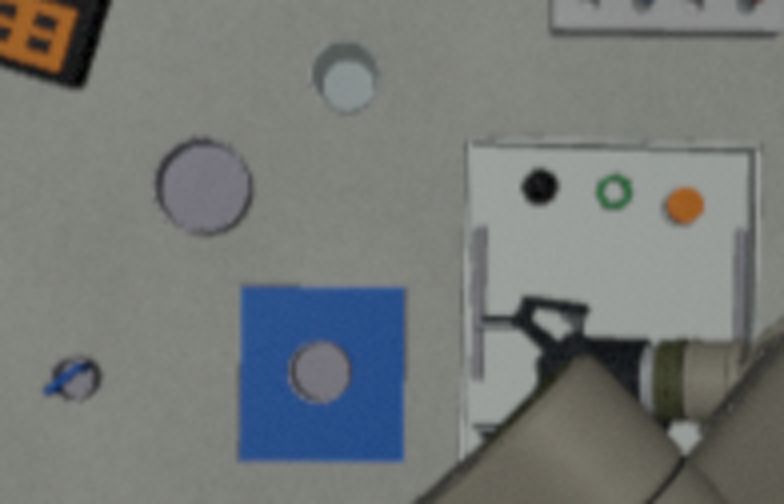

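The medium stands upright on the mat at crop (320,372). The large is at (204,187) and the small at (77,379), both unmoved. Next I'll measure centres numerically and bring the tool above the medium.

```bash
python3 - <<'E'
from h import *
d=env.read_camera('top');im=cv2.cvtColor(d['image'],cv2.COLOR_RGB2HSV)
m=(im[205:245,212:250,1]<110).astype(np.uint8)
n,l,st,ce=cv2.connectedComponentsWithStats(m);i=1+st[1:,4].argmax();print(st[i],ce[i])
print('medium',ray(d,212+ce[i][0],205+ce[i][1],.075).round(4),'dia',2*np.sqrt(st[i][4]/np.pi)*.00375)
# large: score the projected outer rim (z=.056) and base against image gradient
g=cv2.GaussianBlur(cv2.cvtColor(d['image'],cv2.COLOR_RGB2GRAY),(0,0),.8).astype(np.float32)
th=np.linspace(0,2*np.pi,72,endpoint=False);best=[]
def ring(x,y,z,r): 
    q=np.float32([proj(d,[x+r*np.cos(t),y+r*np.sin(t),z]) for t in th]);return cv2.remap(g,q[:,:1],q[:,1:],1).mean()
for x in np.arange(.645,.666,.002):
  for y in np.arange(.15,.171,.002): best.append((ring(x,y,.0,.053)+ring(x,y,.056,.039)-2*ring(x,y,.056,.0445),x,y))
print('large',np.round(sorted(best)[-4:],4))
print(rel([.479,.049,.2],tilt(1.57,0)))
E
```

```text
[ 10  10  16  16 204] [17.50980392 17.58333333]
medium [0.482  0.0478 0.075 ] dia 0.06043679296553547
large [[20.3844  0.657   0.16  ]
 [21.7578  0.653   0.16  ]
 [21.9388  0.655   0.158 ]
 [23.0044  0.655   0.16  ]]
(array([-0.1313, -0.0002,  0.0898]), array([-0.0036,  1.2249, -0.0029]))
```

Emit:
nudge_tcp --motion '[{"tx":-0.04,"dry":0.17},{"tx":-0.08,"dry":0.34},{"tx":-0.12,"tz":0.01,"dry":0.51},{"tx":-0.13,"tz":0.03,"dry":0.68},{"tx":-0.131,"tz":0.05,"dry":0.86},{"tx":-0.131,"tz":0.07,"dry":1.04},{"tx":-0.131,"tz":0.09,"dry":1.22},{"tx":-0.131,"tz":0.09,"dry":1.22}]'

```text
clock: 14.98
tcp_pos: [0.4769, 0.0543, 0.1995]
orientation: [-0.002, 0.709, -0.705, -0.001]
wrist_force: [-0.1, -1.0, -0.3]
finger_gap: 0.0851
grip_force: 0.0
```

```bash
python3 - <<'E'
from h import *
print(rel([.482,.048,.15],tilt(1.57,0)),tool()[2]['joint_pos'].round(3))
d=env.read_camera('wrist');save(d['image'],'w4.png');print(proj(d,[.482,.048,.083]),[proj(d,[.482+a,.048+b,.083]).round() for a,b in((.029,0),(-.029,0),(0,.029),(0,-.029))])
E
```

```text
(array([ 0.0066, -0.005 ,  0.0495]), array([-0.0011,  0.0043,  0.0069])) [-0.057  0.142 -0.252  1.176  0.004 -1.634]
[248.12807002 184.66251148] [array([215., 184.]), array([282., 185.]), array([248., 216.]), array([248., 152.])]
```

View pics/w4.png

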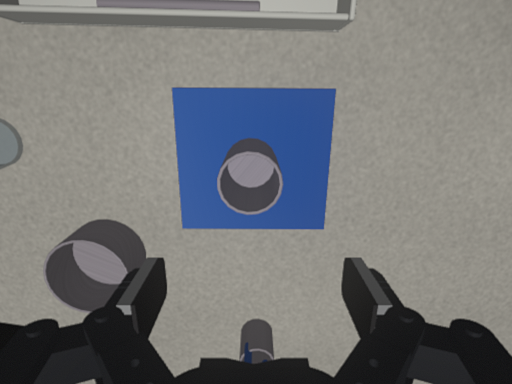

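The wrist view shows the medium's rim centred at (250,183), against (248,185) projected, so its centre is about (0.480, 0.047). I'll descend and grip it from above.

Emit:
nudge_tcp --motion '[{"tx":0.0075,"ty":-0.003,"tz":0.03},{"tx":0.0075,"ty":-0.003,"tz":0.07},{"tx":0.0075,"ty":-0.003,"tz":0.1},{"tx":0.0075,"ty":-0.003,"tz":0.119},{"tx":0.0075,"ty":-0.003,"tz":0.119}]'

```text
clock: 15.65
tcp_pos: [0.4801, 0.0406, 0.0789]
orientation: [0.001, -0.704, 0.71, 0.003]
wrist_force: [-0.5, -0.3, 0.3]
finger_gap: 0.0851
grip_force: 0.0
```

Emit:
nudge_tcp --motion '[{},{},{},{}]' --jaw 0.04 --force 40

```text
clock: 16.15
tcp_pos: [0.4825, 0.0417, 0.0812]
orientation: [0.002, -0.705, 0.709, 0.001]
wrist_force: [-0.4, 1.0, 0.9]
finger_gap: 0.0401
grip_force: 0.2
```

Emit:
nudge_tcp --motion '[{"tz":-0.02},{"tz":-0.06},{"tz":-0.1},{"tz":-0.1}]'

```text
clock: 16.65
tcp_pos: [0.4844, 0.0412, 0.1842]
orientation: [0.004, -0.705, 0.709, -0.002]
wrist_force: [0.1, 0.7, 0.1]
finger_gap: 0.04
grip_force: 0.0
```

```bash
python3 - <<'E'
from h import *
print(rel([.655,.160,.18],tilt(1.57,0)))
E
```

```text
(array([-0.1196, -0.17  ,  0.0061]), array([-0.0086,  0.0037, -0.0039]))
```

The fingers closed on nothing, so the open fingertips stand farther back than I assumed. I'll work out where they are from the last wrist image and check the beaker still stands.

```bash
python3 - <<'E'
from h import *
from scipy.optimize import least_squares
d=env.read_camera('wrist');p,R,s=tool()
# camera in tool frame
C=R.inv().apply(-d['R'].T@d['t']-p);print('cam in tool',C.round(4),d['K'][0,0])
for px,yy in(((165,258),-1),((343,258),1),((165,300),-1),((343,300),1)):
    q=R.inv().apply(d['R'].T@np.linalg.inv(d['K'])@[*px,1]); 
    for Y in(.0425,-.0425):
        k=(Y-C[1])/q[1]
        if k>0: print(px,(C+k*q).round(4))
im=cv2.cvtColor(d['image'],cv2.COLOR_RGB2HSV);c=[.480,.047]
blue=(im[...,1]>110)&(im[...,0]>95)&(im[...,0]<130)
n,l,st,ce=cv2.connectedComponentsWithStats((~blue).astype(np.uint8))
u,v=proj(d,[*c,.003]);print('proj base',u,v,'rim',proj(d,[*c,.083])); i=l[int(v),int(u)];print(st[i],ce[i])
save(d['image'],'w5.png')
t=env.read_camera('top');save(cv2.resize(t['image'][180:256,150:300],None,fx=4,fy=4),'t5.png')
E
```

```text
cam in tool [ 0.0834 -0.0007 -0.144 ] 310.12351006727096
(165, 258) [ 0.01   -0.0425 -0.0164]
(343, 258) [ 0.0064  0.0425 -0.0097]
(165, 300) [-0.0086 -0.0425 -0.0226]
(343, 300) [-0.013   0.0425 -0.0164]
proj base 259.3393747548238 178.30740036982948 rim [260.09747493 204.01135005]
[ 225  153   69   83 4386] [259.11833105 195.57045144]
```

The medium still stands at (0.480, 0.047). The open tips are really about 13 mm behind the TCP, and about 6.5 mm behind at a 58 mm gap, which also explains the first grip. I'll regrip lower.

Emit:
nudge_tcp --motion '[{"tx":-0.006,"ty":0.004},{"tx":-0.006,"ty":0.004},{"tx":-0.006,"ty":0.004,"tz":0.02},{"tx":-0.006,"ty":0.004,"tz":0.06},{"tx":-0.006,"ty":0.004,"tz":0.09},{"tx":-0.006,"ty":0.004,"tz":0.11},{"tx":-0.006,"ty":0.004,"tz":0.124},{"tx":-0.006,"ty":0.004,"tz":0.124}]' --jaw 0.085

```text
clock: 17.75
tcp_pos: [0.4772, 0.0479, 0.0557]
orientation: [0.001, -0.705, 0.709, 0.002]
wrist_force: [-0.6, -0.3, -0.6]
finger_gap: 0.0854
grip_force: 0.0
```

Emit:
nudge_tcp --motion '[{},{},{},{},{}]' --jaw 0.04 --force 50

```text
clock: 18.38
tcp_pos: [0.4794, 0.0477, 0.0582]
orientation: [0.003, -0.705, 0.709, -0.0]
wrist_force: [-1.7, -1.0, 5.7]
finger_gap: 0.0572
grip_force: 52.4
```

Emit:
nudge_tcp --motion '[{"tz":-0.02},{"tz":-0.06},{"tz":-0.12},{"tz":-0.12}]'

```text
clock: 18.88
tcp_pos: [0.4815, 0.0471, 0.1818]
orientation: [0.005, -0.705, 0.709, -0.003]
wrist_force: [0.9, 0.5, -2.1]
finger_gap: 0.057
grip_force: 54.2
```

```bash
python3 - <<'E'
from h import *
print(rel([.655,.160,.18],tilt(1.57,0)))
E
```

```text
(array([-0.1138, -0.1729,  0.0043]), array([-0.0118,  0.0036, -0.0041]))
```

Emit:
nudge_tcp --motion '[{"tx":-0.02,"ty":-0.03,"drx":-0.005},{"tx":-0.05,"ty":-0.07,"drx":-0.01,"dry":0.003,"drz":-0.004},{"tx":-0.08,"ty":-0.12,"drx":-0.01,"dry":0.003,"drz":-0.004},{"tx":-0.105,"ty":-0.16,"drx":-0.01,"dry":0.003,"drz":-0.004},{"tx":-0.114,"ty":-0.173,"drx":-0.01,"dry":0.003,"drz":-0.004},{"tx":-0.114,"ty":-0.173,"drx":-0.01,"dry":0.003,"drz":-0.004},{"tx":-0.114,"ty":-0.173,"drx":-0.01,"dry":0.003,"drz":-0.004},{"tx":-0.114,"ty":-0.173,"drx":-0.01,"dry":0.003,"drz":-0.004}]'

```text
clock: 19.88
tcp_pos: [0.6508, 0.1598, 0.1777]
orientation: [-0.003, -0.707, 0.708, 0.003]
wrist_force: [-0.1, 0.6, -1.9]
finger_gap: 0.0568
grip_force: 54.4
```

```bash
python3 - <<'E'
from h import *
print(rel([.655,.160,.08],tilt(1.57,0)))
d=env.read_camera('scene');save(cv2.resize(d['image'][110:250,240:380],None,fx=4,fy=4,interpolation=cv2.INTER_CUBIC),'s6.png')
E
```

```text
(array([-0.0001, -0.005 ,  0.0976]), array([ 0.0087,  0.0011, -0.0008]))
```

Emit:
nudge_tcp --motion '[{"ty":-0.005,"tz":0.02,"drx":0.008},{"ty":-0.005,"tz":0.05,"drx":0.008},{"ty":-0.005,"tz":0.08,"drx":0.008},{"ty":-0.005,"tz":0.098,"drx":0.008},{"ty":-0.005,"tz":0.098,"drx":0.008}]'

```text
clock: 20.55
tcp_pos: [0.6541, 0.1599, 0.0781]
orientation: [-0.001, -0.707, 0.708, 0.002]
wrist_force: [-0.6, 1.3, -1.3]
finger_gap: 0.0569
grip_force: 54.3
```

Emit:
nudge_tcp --motion '[{"tz":0.004},{"tz":0.008},{"tz":0.012},{"tz":0.015},{"tz":0.015}]'

```text
clock: 21.18
tcp_pos: [0.6556, 0.1605, 0.0642]
orientation: [0.0, -0.707, 0.707, 0.001]
wrist_force: [0.1, 0.0, -1.6]
finger_gap: 0.0572
grip_force: 54.4
```

Emit:
nudge_tcp --motion '[{"tz":0.002},{"tz":0.004},{"tz":0.004}]'

```text
clock: 21.55
tcp_pos: [0.6557, 0.1605, 0.0603]
orientation: [0.0, -0.707, 0.707, 0.001]
wrist_force: [-0.4, -0.7, -1.2]
finger_gap: 0.057
grip_force: 54.4
```

Emit:
nudge_tcp --motion '[{"tz":0.001},{"tz":0.002},{"tz":0.002}]'

```text
clock: 21.92
tcp_pos: [0.656, 0.1606, 0.0593]
orientation: [0.001, -0.707, 0.707, 0.0]
wrist_force: [-0.3, -0.1, 4.4]
finger_gap: 0.0568
grip_force: 54.7
```

Contact came at the predicted height with about 6 N. Release and go up.

Emit:
nudge_tcp --motion '[{},{},{},{"tz":-0.01},{"tz":-0.04},{"tz":-0.1},{"tz":-0.15},{"tz":-0.15}]' --jaw 0.085

```text
clock: 22.92
tcp_pos: [0.6587, 0.1607, 0.2153]
orientation: [0.005, -0.707, 0.707, -0.003]
wrist_force: [0.9, -0.4, -0.3]
finger_gap: 0.0849
grip_force: 0.0
```

```bash
python3 - <<'E'
from h import *
print(rel([.474,.277,.24],tilt(2.07,0)))
d=env.read_camera('wrist');print([proj(d,[.655,.16,z]).round() for z in(.056,.084)]);save(d['image'],'w6.png')
E
```

```text
(array([-0.1161,  0.1846, -0.0264]), array([-1.100e-02, -1.000e-04, -5.002e-01]))
[array([259., 178.]), array([259., 186.])]
```

Emit:
nudge_tcp --motion '[{"tx":-0.03,"ty":0.045,"tz":-0.02,"drz":-0.13},{"tx":-0.06,"ty":0.09,"tz":-0.025,"drx":-0.01,"drz":-0.26},{"tx":-0.09,"ty":0.14,"tz":-0.025,"drx":-0.01,"drz":-0.4},{"tx":-0.116,"ty":0.185,"tz":-0.025,"drx":-0.01,"drz":-0.5},{"tx":-0.116,"ty":0.185,"tz":-0.025,"drx":-0.01,"drz":-0.5},{"tx":-0.116,"ty":0.185,"tz":-0.025,"drx":-0.01,"drz":-0.5}]'

```text
clock: 23.72
tcp_pos: [0.4708, 0.2764, 0.233]
orientation: [0.003, 0.86, -0.511, -0.004]
wrist_force: [-0.5, 0.3, 0.4]
finger_gap: 0.0849
grip_force: 0.0
```

```bash
python3 - <<'E'
from h import *
d=env.read_camera('wrist');p,R,s=tool();print(p.round(4),(R.as_matrix()[:,1]).round(3))
print('bar ends proj',[proj(d,x).round() for x in([.462,.299,.095],[.486,.256,.095],[.474,.2775,.095])])
w6=cv2.imread('pics/w6.png')[:,:,::-1]
np.savez('w7.npz',**{k:d[k] for k in('image','K','R','t')})
save(np.hstack([cv2.resize(w6[70:270,160:360],(390,390)),cv2.resize(d['image'][60:320,126:386],(390,390))]),'c7.png')
E
```

```text
[0.4714 0.2761 0.233 ] [-0.878 -0.478  0.01 ]
bar ends proj [array([249., 209.]), array([248., 158.]), array([249., 184.])]
```

View pics/c7.png

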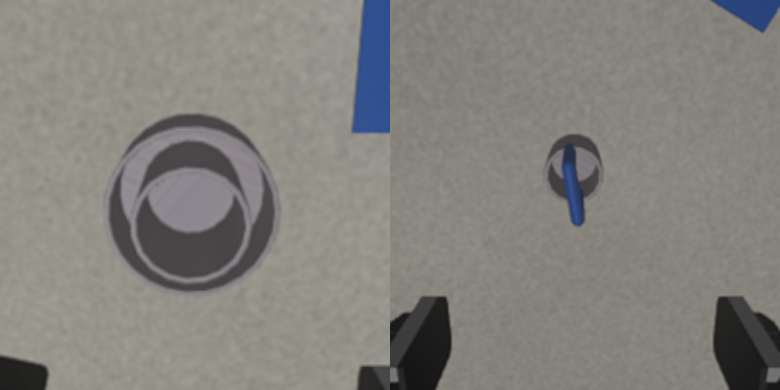

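Left half: medium and large rims are concentric to 2 mm, at crop (191,225) and (192,210), so the medium sits in the large. Right half: the small's bar runs from about (570,163) to (578,222).

```bash
python3 - <<'E'
from h import *
d=np.load('w7.npz')
im=cv2.cvtColor(d['image'],cv2.COLOR_RGB2HSV);m=((im[...,1]>120)&(im[...,0]>95)&(im[...,0]<130));m[:120]=0;m[260:]=0
v,u=np.nonzero(m);print(u.min(),u.max(),v.min(),v.max())
for r in range(v.min(),v.max()+1,4): print(r,u[v==r].mean().round(1),(v==r).sum(),end=' | ')
a,b=[ray(d,126+(x-390)*2/3,60+y*2/3,.095) for x,y in((570,163),(577.5,222))]
print(a,b,(a+b)/2,np.linalg.norm(a-b),np.arctan2(*(a-b)[1::-1]))
E
```

```text
241 254 167 209
167 244.0 5 | 171 244.5 8 | 175 245.5 8 | 179 245.5 8 | 183 246.5 8 | 187 247.0 9 | 191 248.0 9 | 195 249.0 9 | 199 249.5 8 | 203 250.5 8 | 207 251.0 7 | [0.48311313 0.26551938 0.095     ] [0.46050644 0.29753533 0.095     ] [0.47180979 0.28152735 0.095     ] 0.03919289737942707 -0.955983475420879
```

```bash
python3 - <<'E'
from h import *
d=np.load('w7.npz')
a,b=ray(d,244,167.5,.095),ray(d,251.3,209,.095)
print((a+b)/2,np.linalg.norm(a-b)); th=np.arctan2(*(b-a)[1::-1]);print('bar dir',th)
print('rim',ray(d,126+183.5*2/3,60+175*2/3,.052))
c=(a+b)/2
for w in(th,th-np.pi): print(w,rel([c[0],c[1],.13],tilt(w,0)))
E
```

```text
[0.47250769 0.28186653 0.095     ] 0.04160854414371327
bar dir 2.23040470136342
rim [0.47232441 0.28164812 0.052     ]
2.23040470136342 (array([-0.0042, -0.0047,  0.103 ]), array([ 0.0096,  0.0043, -0.1616]))
-0.9111879522263733 (array([-0.0042, -0.0047,  0.103 ]), array([ 0.0064, -0.0144,  2.9799]))
```

The bar centre and rim centre agree at (0.472, 0.282). I'll align, descend and pinch the bar.

Emit:
nudge_tcp --motion '[{"tx":-0.004,"ty":-0.005,"tz":0.03,"drx":0.01,"dry":0.004,"drz":-0.16},{"tx":-0.004,"ty":-0.005,"tz":0.06,"drx":0.01,"dry":0.004,"drz":-0.16},{"tx":-0.004,"ty":-0.005,"tz":0.09,"drx":0.01,"dry":0.004,"drz":-0.16},{"tx":-0.004,"ty":-0.005,"tz":0.12,"drx":0.01,"dry":0.004,"drz":-0.16},{"tx":-0.004,"ty":-0.005,"tz":0.15,"drx":0.01,"dry":0.004,"drz":-0.16},{"tx":-0.004,"ty":-0.005,"tz":0.15,"drx":0.01,"dry":0.004,"drz":-0.16}]' --jaw 0.05

```text
clock: 24.52
tcp_pos: [0.4709, 0.2805, 0.0808]
orientation: [0.002, 0.897, -0.441, -0.002]
wrist_force: [0.1, 1.2, 0.8]
finger_gap: 0.0498
grip_force: 0.0
```

```bash
python3 - <<'E'
from h import *
print(rel([.4725,.2818,.083],tilt(2.23,0)))
E
```

```text
(array([-0.0001, -0.002 , -0.0022]), array([ 0.0046,  0.0018, -0.0025]))
```

Emit:
nudge_tcp --motion '[{"ty":-0.002},{"ty":-0.002},{"ty":-0.002},{"ty":-0.002},{"ty":-0.002},{"ty":-0.002}]' --jaw 0.0 --force 40

```text
clock: 25.28
tcp_pos: [0.4744, 0.2838, 0.085]
orientation: [-0.001, 0.898, -0.44, 0.001]
wrist_force: [1.0, -1.0, 5.7]
finger_gap: 0.0071
grip_force: 39.4
```

Emit:
nudge_tcp --motion '[{"tz":-0.01},{"tz":-0.04},{"tz":-0.09},{"tz":-0.125},{"tz":-0.125},{"tz":-0.125}]'

```text
clock: 26.02
tcp_pos: [0.4729, 0.2832, 0.2081]
orientation: [-0.0, 0.898, -0.44, -0.0]
wrist_force: [-0.4, 0.2, -0.9]
finger_gap: 0.0069
grip_force: 39.3
```

```bash
python3 - <<'E'
from h import *
print(rel([.655,.160,.205],tilt(2.23,0)))
E
```

```text
(array([ 0.2089, -0.0685,  0.003 ]), array([-0.0002,  0.0007, -0.0001]))
```

Emit:
nudge_tcp --motion '[{"tx":0.03,"ty":-0.01},{"tx":0.07,"ty":-0.023},{"tx":0.11,"ty":-0.036},{"tx":0.15,"ty":-0.05},{"tx":0.185,"ty":-0.061},{"tx":0.205,"ty":-0.068},{"tx":0.21,"ty":-0.069},{"tx":0.21,"ty":-0.069}]'

```text
clock: 27.02
tcp_pos: [0.6556, 0.1596, 0.2073]
orientation: [0.0, 0.898, -0.44, -0.001]
wrist_force: [0.1, -0.3, -1.2]
finger_gap: 0.0072
grip_force: 39.2
```

Emit:
nudge_tcp --motion '[{},{},{},{}]'

```text
clock: 27.52
tcp_pos: [0.6565, 0.1598, 0.209]
orientation: [-0.001, 0.898, -0.44, 0.0]
wrist_force: [-0.4, -0.1, -0.8]
finger_gap: 0.007
grip_force: 39.2
```

```bash
python3 - <<'E'
from h import *
print(rel([.656,.160,.175],tilt(2.23,0)))
d=env.read_camera('wrist');save(d['image'],'w8.png')
E
```

```text
(array([-0.0004,  0.0003,  0.034 ]), array([-0.0015,  0.0002,  0.0002]))
```

Emit:
nudge_tcp --motion '[{"tz":0.015},{"tz":0.03},{"tz":0.038},{"tz":0.041},{"tz":0.044},{"tz":0.044},{"tz":0.044}]'

```text
clock: 28.45
tcp_pos: [0.6578, 0.16, 0.1667]
orientation: [-0.002, 0.898, -0.44, 0.002]
wrist_force: [-0.3, 1.1, 4.9]
finger_gap: 0.0074
grip_force: 39.8
```

```bash
python3 - <<'E'
from h import *
W=[]
for i in range(6):
    env.read_camera('top');s=env.get_state();W.append(np.r_[s['wrist_force'],s['ft_torque'],s['tcp_pos']])
print(np.mean(W,0).round(3),np.std(W,0).round(3)); 
E
```

```text
[9.40e-02 3.77e-01 5.14e+00 1.30e-01 9.50e-02 1.00e-03 6.58e-01 1.60e-01
 1.67e-01] [0.538 0.471 0.569 0.018 0.033 0.018 0.    0.    0.   ]
```

The force is 6 N upward, and the moment places the contact on the bar-direction side (-x,+y) at about 26 mm from the TCP. The small is touching the medium's rim, so I'll lift a little and measure the offset in the wrist image by code.

Emit:
nudge_tcp --motion '[{"tz":-0.015},{"tz":-0.03},{"tz":-0.03},{"tz":-0.03}]'

```text
clock: 29.25
tcp_pos: [0.6566, 0.1596, 0.1946]
orientation: [-0.001, 0.898, -0.44, 0.0]
wrist_force: [0.1, -0.9, -0.5]
finger_gap: 0.0071
grip_force: 39.3
```

```bash
python3 - <<'E'
from h import *
d=env.read_camera('wrist');p,R,s=tool();print(p.round(4),s['ft_torque'].round(3))
np.savez('w9.npz',p=p,M=R.as_matrix(),**{k:d[k] for k in('image','K','R','t')})
g=cv2.GaussianBlur(cv2.cvtColor(d['image'],cv2.COLOR_RGB2GRAY),(0,0),1).astype(np.float32)
G=np.hypot(cv2.Sobel(g,5,1,0),cv2.Sobel(g,5,0,1))
th=np.linspace(0,2*np.pi,90,endpoint=False)
def ring(c,r):
    q=np.float32([proj(d,[c[0]+r*np.cos(t),c[1]+r*np.sin(t),c[2]]) for t in th]);return cv2.remap(G,q[:,:1],q[:,1:],1).mean()
u=p[2]-.085
X=np.arange(-.012,.0121,.001)
for n,z,r in(('small rim',u+.052,.0215),('small base',u,.0215),('med rim',.084,.0285),('large rim',.056,.0455)):
    b=sorted(((ring([p[0]+a,p[1]+c,z],r),a,c) for a in X for c in X),reverse=True)[:3]
    print(n,[(round(float(k),1),(p[0]+a).round(4),(p[1]+c).round(4)) for k,a,c in b],proj(d,[p[0],p[1],z]).round())
E
```

```text
[0.6564 0.1595 0.1942] [ 0.055 -0.034 -0.043]
small rim [(73.7, np.float64(0.6554), np.float64(0.1595)), (71.1, np.float64(0.6544), np.float64(0.1595)), (70.0, np.float64(0.6554), np.float64(0.1585))] [254. 233.]
small base [(75.8, np.float64(0.6654), np.float64(0.1495)), (75.3, np.float64(0.6654), np.float64(0.1505)), (73.8, np.float64(0.6644), np.float64(0.1495))] [254. 204.]
med rim [(88.1, np.float64(0.6574), np.float64(0.1605)), (85.3, np.float64(0.6574), np.float64(0.1595)), (82.9, np.float64(0.6554), np.float64(0.1585))] [254. 194.]
large rim [(84.4, np.float64(0.6594), np.float64(0.1575)), (83.4, np.float64(0.6604), np.float64(0.1575)), (82.6, np.float64(0.6594), np.float64(0.1565))] [254. 185.]
```

```bash
cat > fit.py <<'E'
from h import *
import sys
from scipy.signal import find_peaks
d=np.load(sys.argv[1]);p,M=d['p'],d['M']
g=cv2.GaussianBlur(cv2.cvtColor(d['image'],cv2.COLOR_RGB2GRAY),(0,0),.8).astype(np.float32)
th=np.radians(np.arange(-70,71,4))
def prof(z,r):  # mean grey along +X arc of circle centred at tool offset x,y (world height z)
    for y in(-.003,-.0015,0,.0015,.003):
        xs=np.arange(-.014,.0141,.001);v=[]
        for x in xs:
            W=[p+M@[x+r*np.cos(t),y+r*np.sin(t),p[2]-z] for t in th]
            q=np.float32([proj(d,w) for w in W]);v.append(cv2.remap(g,q[:,:1],q[:,1:],1).mean())
        yield y,xs,np.array(v)
u=p[2]-.085
for n,z,r in(('base',u,.0215),('srim',u+.052,.0215),('med',.084,.029),('large',.056,.046)):
    print(n)
    for y,xs,v in prof(z,r): print(' y%+.4f'%y,np.diff(v).round(0).astype(int).tolist())
E
python3 fit.py w9.npz
```

```text
base
 y-0.0030 [-2, -1, -1, -1, -1, -1, -1, 0, 1, 3, 4, 4, 5, 5, 4, 4, 3, 4, 4, 3, 3, 3, 3, 2, 0, -9, -15, -10]
 y-0.0015 [-1, -1, -1, -1, -1, -1, 0, 0, 0, 2, 4, 5, 6, 6, 6, 5, 4, 2, 2, 2, 2, 2, 1, 1, 3, -1, -13, -15]
 y+0.0000 [-1, 0, 0, 0, 0, 0, 0, 0, 0, 1, 3, 6, 8, 9, 7, 4, 2, 1, 1, 1, 1, 1, 1, 1, 2, -3, -13, -14]
 y+0.0015 [-1, 0, 0, 0, 0, 0, 0, 0, 0, 0, 1, 5, 11, 13, 8, 3, 2, 1, 2, 2, 2, 3, 2, 1, -3, -10, -14, -9]
 y+0.0030 [-1, 0, 0, 0, 0, 0, 0, 0, 0, 0, 0, 4, 13, 17, 9, 2, 1, 2, 2, 3, 2, 1, 0, -3, -7, -8, -6, -4]
srim
 y-0.0030 [3, 2, 2, 3, 3, 3, 3, 1, -1, -2, -3, -3, -3, -1, -1, -3, -4, -4, -3, -2, -2, -1, 0, 2, 3, 3, 4, 5]
 y-0.0015 [3, 2, 2, 2, 2, 3, 4, 3, 1, -2, -2, -2, -2, -2, -5, -7, -5, -3, -2, -1, -1, 0, 0, 2, 3, 4, 5, 8]
 y+0.0000 [2, 2, 2, 2, 2, 2, 3, 5, 4, 3, 2, -1, -8, -13, -10, -5, -2, 0, 1, 0, 0, 0, 0, 1, 3, 5, 8, 12]
 y+0.0015 [2, 2, 2, 2, 2, 3, 3, 4, 5, 5, 3, 0, -11, -20, -10, -1, 0, 1, 1, 0, -1, 0, 0, 0, 1, 4, 9, 13]
 y+0.0030 [2, 2, 2, 1, 1, 2, 3, 3, 3, 3, 2, 0, -3, -7, -10, -8, -3, -1, 1, 0, 0, 0, 0, 0, -1, 1, 9, 14]
med
 y-0.0030 [5, 4, 3, 3, 3, 3, 3, 3, 2,
[... 309 characters left out ...]
 1, 0, -1, -2, -3, -6, -7, -5, -3, -1, 0, 2, 2, 3, 3, 3, 5, 9, 11, 6]
 y+0.0030 [2, 1, 1, 1, 1, 1, 1, 0, 0, -1, -2, -3, -3, -3, -3, -3, -3, -2, -1, -1, 0, 1, 3, 3, 4, 7, 10, 9]
large
 y-0.0030 [2, 3, 4, 6, 7, 5, 2, 0, 0, -1, -6, -12, -8, -1, 4, 6, 9, 13, 10, 4, 0, 0, 0, 0, 0, 0, 0, 0]
 y-0.0015 [2, 2, 3, 6, 7, 6, 2, 0, -1, -1, -7, -13, -8, 1, 5, 7, 10, 13, 9, 3, 0, 0, 0, 0, 0, 0, 0, 0]
 y+0.0000 [2, 2, 4, 6, 6, 4, 1, 0, -1, -1, -4, -8, -8, -2, 2, 6, 10, 13, 10, 4, 0, 0, 0, 0, 0, 0, 0, 0]
 y+0.0015 [2, 3, 4, 5, 6, 4, 0, -2, -3, -3, -3, -4, -4, -2, -1, 2, 7, 11, 12, 7, 2, 0, 0, 0, 0, 0, 0, 0]
 y+0.0030 [2, 3, 3, 4, 6, 4, 0, -2, -3, -4, -4, -4, -2, -1, 0, 1, 3, 6, 10, 9, 5, 2, 0, 0, 0, 0, 0, 0]
```

The edge profiles are sharp. Relative to the TCP, the medium's rim is at y ≈ -1 mm, the small's rim at +1.2 mm and its base at about +3 mm, so the small hangs about 1.8° off about the bar. I'll turn the tool by 0.032 about its x, shift y by -1 mm, and recheck.

Emit:
nudge_tcp --motion '[{"ty":-0.001,"drx":0.035},{"ty":-0.001,"drx":0.035},{"ty":-0.001,"drx":0.035},{"ty":-0.001,"drx":0.035}]'

```text
clock: 29.8
tcp_pos: [0.6574, 0.1602, 0.1945]
orientation: [-0.016, 0.898, -0.44, 0.008]
wrist_force: [0.2, -0.4, -0.7]
finger_gap: 0.0069
grip_force: 39.2
```

```bash
python3 - <<'E'
from h import *
d=env.read_camera('wrist');p,R,s=tool();print(p.round(4),R.as_matrix()[:,2].round(4))
# keep the arcs level: use upright tool axes at this yaw
x=R.as_matrix()[:,0];x[2]=0;x/=np.linalg.norm(x);z=np.array([0,0,-1.]);M=np.c_[x,np.cross(z,x),z]
np.savez('w10.npz',p=p,M=M,**{k:d[k] for k in('image','K','R','t')})
E
python3 fit.py w10.npz | awk '/base|srim|med/{k=1} /large/{k=0} k'
```

```text
[0.6575 0.1603 0.1945] [ 0.0279  0.0222 -0.9994]
base
 y-0.0030 [-1, 0, 0, 0, 1, 1, 0, 0, 0, 0, 2, 5, 7, 8, 7, 6, 4, 4, 4, 4, 4, 2, 0, -2, -6, -8, -6, -4]
 y-0.0015 [-1, 0, 0, 0, 0, 0, 0, 0, 0, -1, 0, 4, 9, 12, 8, 4, 2, 2, 2, 2, 3, 3, 3, 2, -2, -10, -14, -8]
 y+0.0000 [-1, 0, 0, 0, 0, 0, 0, 0, 0, 0, 0, 3, 12, 15, 7, 2, 1, 1, 1, 1, 2, 1, 1, 2, 3, -3, -15, -14]
 y+0.0015 [-1, -1, 0, 0, 0, 0, 0, 0, 0, 0, 1, 5, 12, 14, 6, 2, 1, 1, 1, 1, 1, 1, 1, 0, 2, -2, -13, -14]
 y+0.0030 [-1, 0, 0, -1, 0, 0, 0, 0, 0, 1, 2, 6, 9, 9, 7, 4, 2, 1, 1, 2, 2, 2, 2, 1, -3, -10, -15, -9]
srim
 y-0.0030 [3, 2, 2, 2, 3, 3, 3, 2, 1, 0, -3, -4, -3, 0, -2, -4, -4, -3, -2, -2, -1, -1, -1, -1, 1, 3, 4, 6]
 y-0.0015 [2, 2, 2, 2, 2, 2, 4, 4, 2, 1, 1, 0, -4, -7, -9, -7, -4, -1, 0, 0, -1, 0, 0, 0, 0, 2, 5, 10]
 y+0.0000 [2, 2, 2, 2, 2, 3, 3, 4, 5, 5, 3, 0, -10, -18, -9, -3, -1, 0, 1, 0, 0, 0, 0, 0, 0, 2, 9, 14]
 y+0.0015 [2, 2, 2, 1, 2, 2, 3, 4, 4, 4, 3, 0, -7, -16, -11, -4, -1, 0, 1, 0, 0, 1, 1, 0, 0, 3, 11, 14]
 y+0.0030 [2, 2, 2, 1, 2, 2, 3, 2, 1, 0, 0, -1, -2, -3, -7, -7, -4, -2, 0, 0, 0, 0, 1, 1, 1, 3, 9, 13]
med
 y-0.0030 [5, 2, 1, 2, 2, 3, 3, 1, 0, -1, -2, -3, -4, -5, -4, -4, -3, -2, -1, 0, 1, 1, 2, 3, 4, 6, 8, 9]
 y-0.0015 [2, 1, 1, 2, 2, 3, 3, 3, 2, 1, 0, -2, -8, -11, -9, -4, -1, 0, 1, 2, 2, 3, 3, 4, 6, 8, 10, 7]
 y+0.0000 [1, 1, 1, 1, 2, 2, 3, 3, 3, 2, 0, -3, -12, -18, -9, -1, 2, 2, 2, 2, 2, 3, 3, 4, 6, 10, 10, 5]
 y+0.0015 [3, 1, 1, 1, 2, 2, 2, 2, 2, 1, 0, -2, -9, -14, -9, -2, 1, 2, 2, 2, 2, 2, 3, 4, 7, 11, 10, 4]
 y+0.0030 [4, 1, 1, 1, 2, 2, 1, 1, 0, -1, -2, -2, -3, -6, -6, -5, -3, -1, 1, 2, 3, 3, 3, 4, 6, 10, 10, 4]
```

Small base, small rim and medium rim are now concentric within 0.5 mm. I'll descend straight down, in stages.

Emit:
nudge_tcp --motion '[{"ty":0.0004,"tz":0.01},{"ty":0.0007,"tz":0.02},{"ty":0.001,"tz":0.027},{"ty":0.0011,"tz":0.031},{"ty":0.0011,"tz":0.031},{"ty":0.0011,"tz":0.031}]'

```text
clock: 30.6
tcp_pos: [0.6576, 0.1602, 0.1641]
orientation: [-0.016, 0.898, -0.44, 0.008]
wrist_force: [-0.1, 0.2, -0.7]
finger_gap: 0.0072
grip_force: 39.2
```

Emit:
nudge_tcp --motion '[{}]'

```text
clock: 30.72
tcp_pos: [0.6577, 0.1602, 0.1641]
orientation: [-0.016, 0.898, -0.44, 0.008]
wrist_force: [0.1, -0.2, -1.2]
finger_gap: 0.0072
grip_force: 39.2
```

No contact, so it is past the rim. I'll go on in two stages to 8 mm above the floor.

Emit:
nudge_tcp --motion '[{"ty":0.0003,"tz":0.008},{"ty":0.0006,"tz":0.016},{"ty":0.0009,"tz":0.024},{"ty":0.0011,"tz":0.03},{"ty":0.0011,"tz":0.03}]'

```text
clock: 31.35
tcp_pos: [0.6569, 0.1602, 0.1328]
orientation: [-0.016, 0.898, -0.44, 0.007]
wrist_force: [0.4, 0.2, -1.3]
finger_gap: 0.0071
grip_force: 39.2
```

Emit:
nudge_tcp --motion '[{"ty":0.0003,"tz":0.008},{"ty":0.0006,"tz":0.016},{"ty":0.0009,"tz":0.024},{"ty":0.0011,"tz":0.03},{"ty":0.0011,"tz":0.03}]'

```text
clock: 31.98
tcp_pos: [0.6569, 0.1602, 0.1028]
orientation: [-0.016, 0.898, -0.44, 0.007]
wrist_force: [-0.7, 0.2, -0.5]
finger_gap: 0.0072
grip_force: 39.2
```

Emit:
nudge_tcp --motion '[{"tz":0.002},{"tz":0.004},{"tz":0.006},{"tz":0.006}]'

```text
clock: 32.48
tcp_pos: [0.6574, 0.1603, 0.0975]
orientation: [-0.016, 0.898, -0.44, 0.008]
wrist_force: [-0.0, -0.7, -0.8]
finger_gap: 0.0073
grip_force: 39.2
```

Emit:
nudge_tcp --motion '[{"tz":0.001},{"tz":0.002},{"tz":0.002}]'

```text
clock: 32.85
tcp_pos: [0.6575, 0.1604, 0.0956]
orientation: [-0.016, 0.898, -0.44, 0.008]
wrist_force: [0.6, 0.2, -1.5]
finger_gap: 0.007
grip_force: 39.2
```

Emit:
nudge_tcp --motion '[{"tz":0.001},{"tz":0.002},{"tz":0.002}]'

```text
clock: 33.22
tcp_pos: [0.6583, 0.1607, 0.0948]
orientation: [-0.017, 0.898, -0.44, 0.009]
wrist_force: [-1.3, 0.5, 5.9]
finger_gap: 0.0073
grip_force: 39.8
```

Floor contact came at the expected height (0.095) with about 7 N. I'll release, rise along the tool, then check by code.

Emit:
nudge_tcp --motion '[{},{},{},{"tz":-0.01},{"tz":-0.025},{"tz":-0.06},{"tz":-0.12},{"tz":-0.12}]' --jaw 0.04

```text
clock: 34.22
tcp_pos: [0.6575, 0.1581, 0.2217]
orientation: [-0.02, 0.898, -0.44, 0.013]
wrist_force: [0.4, 0.0, 0.2]
finger_gap: 0.0402
grip_force: 0.0
```

```bash
python3 - <<'E'
from h import *
d=env.read_camera('wrist');p,R,s=tool();x=R.as_matrix()[:,0];x[2]=0;x/=np.linalg.norm(x);z=np.array([0,0,-1.]);M=np.c_[x,np.cross(z,x),z]
print(p.round(4));D={k:d[k] for k in('image','K','R','t')}
g=cv2.GaussianBlur(cv2.cvtColor(d['image'],cv2.COLOR_RGB2GRAY),(0,0),.8).astype(np.float32);G=np.hypot(cv2.Sobel(g,5,1,0),cv2.Sobel(g,5,0,1))
th=np.linspace(0,2*np.pi,90,endpoint=False);A=np.arange(-.007,.0071,.001)
def ring(a,b,z,r):
    q=np.float32([proj(d,[a+r*np.cos(t),b+r*np.sin(t),z]) for t in th]);return cv2.remap(G,q[:,:1],q[:,1:],1).mean()
for n,z,r in(('small rim',.062,.0215),('med rim',.084,.0285),('large rim',.056,.0455)):
    print(n,[tuple(np.round(k,4)) for k in sorted(((ring(.656+a,.16+b,z,r),.656+a,.16+b) for a in A for b in A),reverse=True)[:2]])
im=cv2.cvtColor(d['image'],cv2.COLOR_RGB2HSV);m=((im[...,1]>120)&(im[...,0]>95)&(im[...,0]<130)).astype(np.uint8)
n,l,st,ce=cv2.connectedComponentsWithStats(m)
for i in range(1,n):
    if 80<st[i,4]<1500: print('blue',st[i],ce[i].round(1),'bar at',ray(d,*ce[i],.105).round(4))
E
```

```text
[0.6563 0.158  0.2185]
small rim [(np.float64(107.902), np.float64(0.66), np.float64(0.158)), (np.float64(107.0077), np.float64(0.659), np.float64(0.157))]
med rim [(np.float64(127.9686), np.float64(0.657), np.float64(0.16)), (np.float64(112.9815), np.float64(0.658), np.float64(0.16))]
large rim [(np.float64(102.209), np.float64(0.659), np.float64(0.159)), (np.float64(101.3987), np.float64(0.658), np.float64(0.158))]
blue [253 163  11  55 471] [258.  191.8] bar at [0.6593 0.1582 0.105 ]
```

The bar, the small's rim, and the medium and large rims are all concentric within about 3.5 mm at their nested heights. The robot is clear, so I'll hand it in.

Emit:
nudge_tcp --motion '[{},{}]'

```text
clock: 34.52
tcp_pos: [0.6535, 0.1577, 0.2122]
orientation: [-0.016, 0.898, -0.44, 0.007]
wrist_force: [-1.1, 0.2, 0.0]
finger_gap: 0.04
grip_force: 0.0
```

```bash
python3 -c "
from workcell import env
print(env.hand_in())"
```

```text
the job is handed in; nothing more can be done
None
```

I nested the three beakers (small in medium in large) and handed the job in at 34.5 s of the 67 s allowed; the last wrist-camera check put the rims within about 3.5 mm of concentric, but the hand-in returned no verdict.

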